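Set the cake-portioning turntable back one notch

ROBOT

A 6-joint arm with a two-finger parallel gripper is mounted at the origin on the work surface. World frame = base frame: x ahead of the robot, y to its left, z up, the work surface at z = 0. Lengths are in mm, angles in rad, forces in N, time in s.
With the tool pointing down it reaches from about 350 to 975 mm from the base axis. Payload 7.1 kg.
Tool frame: the origin (TCP) lies at the centre of the arm's flange, where the gripper is bolted on; the fingertips stand 182 mm ahead of it and the grasp point (between the pads) lies 163 mm ahead of it; z points along the fingers, y is the line along which they close (so a half turn about z gives the same grasp; the last joint's range is limited). The gripper opens to 88 mm and grips with 3 to 60 N. Pads are 20 mm wide; open, the fingers measure 115 mm over their backs; the gripper's body (75 mm by 178 mm) begins 61 mm behind the grasp point.
Start: joints at [1.198, 0.423, 1.63, -0, 1.089, -0.019], TCP at [216.509, 586.285, 404.675] pointing down, gripper open.
Joint ranges: [-3, 3], [-0.9, 2.11], [0.09, 2.58], [-1.31, 4.45], [0.11, 2.69], [-2.54, 2.54]. Speed limits (rad/s): [2.39, 2.39, 3.01, 3.14, 3.14, 3.14].

INTERFACE

Orientations are given as a rotation vector (axis times angle).
In Python, from workcell import readout, get_image, ctrl gives the robot as it stands.
- The arm moves only by the tool step_arm, never from a script. Its argument "targets" is a list that holds one entry, the list of rows, each a list of 7 numbers: the shift along the world's x, y, z as a fraction of full scale, then the turn, a rotation vector about the world's x, y, z as a fraction of full scale, then the opening, from 0 (shut) to 1 (fully open). In form: [[[dx, dy, dz, wx, wy, wz, claw], ...]]. A call has exactly 5 rows; each row shifts and turns the commanded pose from where the row before left it; what a row does not reach is not made up. Full scale, the value 1, is 0.05 m for a shift and 4 degrees for a turn. A row lasts 1/8 s, in which the tool goes at most 62.5 mm and 10.7 degrees, less where a joint would pass 70% of its speed; a pose out of reach is approached as far as the arm can. A call with a number of a shift or a turn outside -1 to 1 is refused whole. A call with a gripper value outside its range is refused whole. The fingers move at their own pace and stop on an object; the grip force is fixed at half the most. Time passes only in rows, so rows that do not move let the fingers close, or fill a call up. It gives the time, the measured TCP pose, the force, the opening and the grip force at its end, in the units of the state.
- readout.get_obs(): the state, without advancing time (a new reading comes with each control period).
- get_image(name): name is "scene" or "top" or "wrist"; returns a dict with "pixels" (384x512x3 uint8, red, green, blue), "intrinsics" (3x3 intrinsics, pixels), "extrinsics" (4x4, takes a point from world to camera coordinates). Camera axes: x right, y down, z forward; pixel columns grow to the right and rows downward; lengths in mm; the calibration is good to about 2 mm. A picture is of the moment at which its call begins. There is no depth.
- ctrl.close_job(): hands the job in; it is judged then, once.
The state is a dict: "t": time; "qpos": joint angles; "qvel": joint speeds; "joint_torque": joint torques, N m; "ee_pos": TCP position; "orientation": TCP orientation; "ft_force": force on the tool from outside, world axes, zero at the start; "moment": the same for the moment, N m; "width": finger opening in mm; "grasp_force": force on a finger pad.
Only numpy, scipy, OpenCV 4.12 (cv2) and the standard library are available. Lean on these libraries where they do the work, as an engineer would, in place of code of your own. Each camera call takes 0.05 s, during which the arm holds its last target. There are 200 camera calls.

TASK

The cake-portioning turntable has been indexed one notch too far. Touching it lightly with a fingertip, lift the orange ratchet pawl by its brass crossbar until it tips over and rests open, push the red peg to turn the wheel one notch backward (clockwise seen from above), then tip the pawl forward again so that it drops fully into the notch. Do not grip or lift anything, leave the tin sitting in the middle of the wheel, and do not disturb the other things on the bench.

Things in the scene. Friction and masses are not known exactly. Their poses are not given: they have to be found in the camera images.
- turntable: The turntable's fixed foot; origin on the wheel's vertical axis at bench height, z up. The pawl's bracket (two grey cheeks, 92 mm tall) stands on its +y side, 165 mm from the axis. The wheel is a white disc, 282 mm diameter, top 60 mm above the bench, with 12 metal saw teeth (12 mm high, at radius 118 to 140 mm), one every 30 degrees.
- wheel (a joint): Angle of the ratchet wheel, rad: 0 (within 0.05) at the start; it grows as the wheel turns backward, clockwise seen from above, and one notch is 0.524. The wheel turns with slight friction (about 2 N at the peg) and stays where it is left. With the pawl down, its nose stops the wheel turning backward. The nose drops fully in only within 0.07 of a notch's middle (0, 0.524).
- peg_top (a point): Centre of the top of the red peg on the wheel: upright, 14 mm diameter, 40 mm tall, its foot on the wheel (top 100 mm above the bench), 100 mm from the wheel's axis. At wheel angle 0 it stands at 45 degrees clockwise of the turntable's +x axis (at about +71, -71 mm in its frame).
- pawl (a joint): Angle of the orange pawl about its level pivot, rad: 0 with the nose down at the bottom of a notch, 1.1 at its open stop, clear of the teeth. Lifting it swings the nose up and the crossbar up and outward, away from the wheel's axis. The heavy crossbar makes it tip by its own weight: past about 0.7 it falls open, below that it falls shut; about 1 N at the crossbar moves it.
- bar_mid (a point): Middle of the pawl's brass crossbar: a level round bar, 14 mm diameter, 64 mm long over all, parallel to the turntable's x axis, 75 mm from the pawl's pivot. With the pawl down it is at 122 mm along the turntable's +y axis and 147 mm above the bench; at the top of its swing 160 mm above the bench, right over the pivot; fully open, 201 mm along +y and 151 mm above the bench.
- pawl_pivot (a point): Middle of the pawl's pivot, at 165 mm along the turntable's +y axis, 85 mm above the bench; its axis is the turntable's x direction. A 10 mm orange stem runs from here to the middle of the crossbar. As the pawl is lifted its nose rises to at most 128 mm above the bench, on the wheel's side of the pivot: keep the finger above that.
- tin: Small round steel cake tin, 100 mm diameter, 38 mm tall, standing loose near the middle of the wheel and turning with it; origin at the centre of its underside.
- butter1: Pale wrapped block of butter, 115 x 60 x 35 mm, loose; origin at the centre of its underside.
- butter2: Yellow wrapped block of butter, 115 x 60 x 35 mm, loose; origin at the centre of its underside.
- cup: White cup, 70 mm diameter, 70 mm tall, loose; origin at the centre of its underside.
- nozzle: Steel piping nozzle, a cone 40 mm wide and 45 mm tall, loose; origin at the centre of its underside.
- tub: Clear tub with a green lid, 158 x 118 x 72 mm, loose; origin at the centre of its underside.
- jar: Amber jar with a brass lid, 72 mm diameter, 110 mm tall, loose; origin at the centre of its underside.
- scraper: Bench scraper lying flat, steel blade and dark wooden grip, 83 x 150 x 20 mm, loose; origin at its underside.
There are look-alikes about, which are no part of the job. What is shaped like the tin but blue is not meant.

How it is judged (in metres and radians):
On the way, in this order (a step that is already met when the one before it is completed fails the run):
1. the pawl is lifted and rests open, the wheel not yet turned (value of joint pawl above 0.95 rad and value of joint wheel between -0.2 and 0.2 rad), for 0.2 s.
2. the wheel stands one notch back while the pawl is still open (value of joint pawl above 0.7 rad and value of joint wheel between 0.4386 and 0.6086 rad), for 0.2 s.
At the end, for the whole second after the job is handed in: The wheel rests one notch back (0.524 rad, within 0.095) from the middle of its first notch, the pawl is down in the notch (under 0.1 rad), and the tin still sits on the wheel within 30 mm of its axis (value of joint wheel between 0.4286 and 0.6186 rad and value of joint pawl below 0.1 rad and velocity of joint wheel between -0.05 and 0.05 rad/s and horizontal distance between tin and turntable below 0.03 m and height (world z) of tin between 0.05 and 0.07 m); the robot touches nothing.
It fails at once if the turntable is gripped or pressed hard (over 25 N) (contact force between any of the fingers, the arm and turntable above 25 N).
It fails at once if the tin is lifted, tipped or pushed off the middle of the wheel (height (world z) of tin above 0.075 m or angle between tin's own z axis and vertical above 0.2 rad or horizontal distance between tin and turntable above 0.03 m).
It fails at once if another thing on the bench is lifted, tipped or moved more than 15 mm (distance of any of butter1, butter2, cup, nozzle, tub, jar, scraper from where it was at the start of the episode above 0.015 m or angle between any of butter1, butter2, cup, nozzle, tub, jar, scraper's own z axis and vertical above 0.2 rad).
It also fails if it takes over 58 s, if anything falls off the work surface, if the arm or the gripper's body presses on something with over 40 N, if the wrist force passes 120 N, or if a joint passes its speed limit or range.

## Working session

There is one attempt and no reset: what is moved stays moved. The work goes in short steps, Python scripts to look and compute and a tool call to move; the robot and the scene stay as the last step left them, time stands still between calls to the robot, and variables do not carry over. Pictures are saved under pics/ and viewed, at most 10 in all, crops included, and the job is handed in when it is done.

Besides the shell and the picture viewer there is one more tool, called after ">>>" as name(argument=value, ...) on one line, values as JSON. step_arm: Moves the arm, as the interface text tells. Shift numbers are shares of 0.05 m and turn numbers shares of 4 degrees, none past 1 either way. Its arguments: {"type":"object","properties":{"targets":{"type":"array"}},"required":["targets"]}

```bash
mkdir -p pics; ls; python3 - <<'E'
from workcell import readout,get_image
import cv2,numpy as np
o=readout.get_obs();print(o['t'],o['ee_pos'],o['orientation'],o['width'],o['ft_force'])
for n in("scene","top"):
    d=get_image(n);cv2.imwrite(f"pics/{n}0.png",d["pixels"][:,:,::-1]);np.savez(f"pics/{n}0.npz",**d)
    E=np.array(d["extrinsics"]);print(n,np.round(d["intrinsics"],1).tolist(),np.round(-E[:3,:3].T@E[:3,3]),np.round(E[:3,:3],2).tolist())
E
```

```text
pics
0.0 [216.40393279 586.05571023 403.90507155] [-5.52726136e-01 -3.09231221e+00  2.38042612e-03] 87.97188515165419 [ 0.54146035  0.63499535 -1.0313364 ]
scene [[412.2, 0.0, 259.1], [0.0, 412.2, 189.8], [0.0, 0.0, 1.0]] [1456.   11.  754.] [[-0.01, 1.0, -0.02], [0.58, -0.01, -0.82], [-0.82, -0.03, -0.58]]
top [[437.5, 0.0, 255.9], [0.0, 437.5, 193.5], [0.0, 0.0, 1.0]] [ 472.   11. 1523.] [[0.03, -1.0, 0.03], [-1.0, -0.03, -0.08], [0.08, -0.02, -1.0]]
```

View pics/scene0.png

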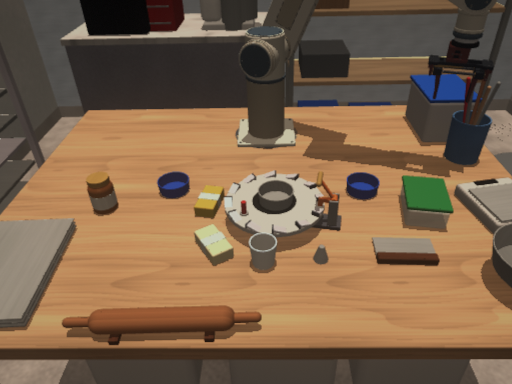

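View pics/top0.png

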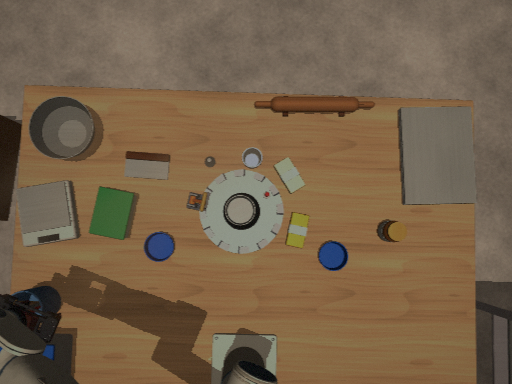

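The scene view shows the wheel centred near (275,203), the red peg at (244,208) and the pawl at (325,195). In the top view the wheel is near (241,211), the peg at (267,194) and the pawl at (196,201). Next I'll measure the wheel, peg and bar.

```bash
cat > h.py <<'E'
import numpy as np,cv2
def ray(d,u,v):
    K=np.array(d["intrinsics"]);E=np.array(d["extrinsics"]);R=E[:3,:3]
    return -R.T@E[:3,3], R.T@np.linalg.solve(K,[u,v,1])
def onz(d,u,v,z):
    c,r=ray(d,u,v);return c+r*(z-c[2])/r[2]
def proj(d,p):
    K=np.array(d["intrinsics"]);E=np.array(d["extrinsics"]);q=K@(E[:3,:3]@np.array(p)+E[:3,3]);return q[:2]/q[2]
def mask(d,lo,hi,box):
    h=cv2.cvtColor(d["pixels"],cv2.COLOR_RGB2HSV);m=cv2.inRange(h,np.array(lo),np.array(hi))
    k=np.zeros_like(m);x0,y0,x1,y1=box;k[y0:y1,x0:x1]=m[y0:y1,x0:x1];return k
def tri(d1,p1,d2,p2):
    A=np.zeros((3,3));b=np.zeros(3)
    for d,p in((d1,p1),(d2,p2)):
        c,r=ray(d,*p);r/=np.linalg.norm(r);M=np.eye(3)-np.outer(r,r);A+=M;b+=M@c
    return np.linalg.solve(A,b)
E
python3 - <<'E'
from h import *
t=dict(np.load("pics/top0.npz"));s=dict(np.load("pics/scene0.npz"))
m=mask(t,(0,0,130),(180,60,255),(190,160,295,262))
m=cv2.morphologyEx(m,cv2.MORPH_OPEN,np.ones((5,5)))
c=max(cv2.findContours(m,0,2)[0],key=cv2.contourArea);c=cv2.convexHull(c)
e=cv2.fitEllipse(c);print(e,onz(t,*e[0],60), 'diam',e[1][0]/437.5*1463)
for n,d,b in(("top",t,(255,180,280,210)),("scene",s,(235,195,255,220))):
    ys,xs=np.nonzero(mask(d,(0,150,60),(6,255,255),b));print(n,'peg',len(xs),xs.mean(),ys.mean(),xs.min(),xs.max(),ys.min(),ys.max())
    if n=="top":print(onz(d,xs.mean(),ys.mean(),95))
a=cv2.resize(t["pixels"][150:270,170:310],None,fx=5,fy=5,interpolation=2)[:,:,::-1][:600,:400]
b=cv2.resize(s["pixels"][160:250,210:350],None,fx=5,fy=5,interpolation=2)[:,:,::-1][:,300:]
o=np.zeros((600,800,3),np.uint8);o[:,:400]=a;o[:450,400:400+400]=b[:, :400];cv2.imwrite("pics/crop1.png",o)
E
```

```text
((241.12843322753906, 211.19525146484375), (83.15721893310547, 83.4492416381836), 47.92958450317383) [523.37177373  22.56254292  60.        ] diam 278.0777401123047
top peg 13 266.6923076923077 193.84615384615384 265 268 192 196
[581.38603363 -59.68098146  95.        ]
scene peg 42 243.14285714285714 206.76190476190476 241 245 201 213
```

View pics/crop1.png

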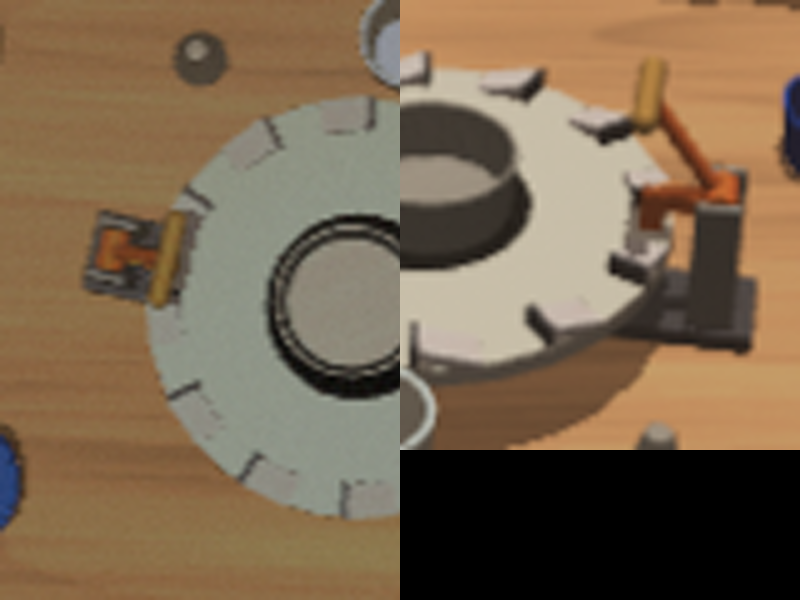

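The crop shows the brass crossbar from about (178,212) to (160,305) in the left half. That is (205.6,192.4) to (202,211) in the top image.

```bash
python3 - <<'E'
from h import *
t=dict(np.load("pics/top0.npz"));s=dict(np.load("pics/scene0.npz"))
C=onz(t,241.13,211.2,60)
m=mask(t,(18,120,60),(28,255,255),(198,188,210,215));ys,xs=np.nonzero(m);print(len(xs),xs.mean(),ys.mean())
a=onz(t,205.6,192.4,147);b=onz(t,202,211,147);print('bar',a,b,(a+b)/2,np.linalg.norm(a-b))
bm=tri(t,(203.8,201.7),s,(210+(300+250)/5,160+95/5));print('tri bar',bm)
v=bm-C;print('yaw of +y from C->bar',np.degrees(np.arctan2(v[1],v[0])),np.hypot(*v[:2]),'bar dir',np.degrees(np.arctan2(*(a-b)[1::-1])))
p=tri(t,(266.7,193.8),s,(243.1,206.8));print('peg',p);v=p-C;print(np.degrees(np.arctan2(v[1],v[0])),np.hypot(*v[:2]))
for n,u in(("cup",(253,157)),("butter2",(298,230)),("butter1",(289,175)),("nozzle",(210,161)),("tub",(113,213)),("tin",(241.5,209.5)),("piv",(170+22,150+48.5))):print(n,onz(t,*u,{"cup":70,"tub":72,"piv":90}.get(n,38)).round())
E
```

```text
59 202.84745762711864 201.77966101694915
bar [576.19717011 135.3647177  147.        ] [517.38567939 144.47383017 147.        ] [546.79142475 139.91927394 147.        ] 59.512749643763726
tri bar [547.05967874 142.30744663 144.50563263]
yaw of +y from C->bar 78.80352103546493 122.07404412547635 bar dir -8.804388575714457
peg [582.5466563  -60.42700326  81.89067754]
-54.50054890843022 101.93057513017877
cup [706. -12.  70.]
butter2 [ 466. -172.   38.]
butter1 [ 653. -137.   38.]
nozzle [692. 134.  38.]
tub [505. 443.  72.]
tin [530.  22.  38.]
piv [559. 184.  90.]
```

>>> step_arm(targets=[[[0.42, -0.65, 0, 0, 0, 0.17, 0], [0.42, -0.65, 0, 0, 0, 0.17, 0], [0.42, -0.65, 0, 0, 0, 0.17, 0], [0.42, -0.65, 0, 0, 0, 0.17, 0], [0.42, -0.65, 0, 0, 0, 0.17, 0]]])

```text
t: 0.72
ee_pos: [322.0, 422.6, 404.4]
orientation: [-0.46, -3.107, 0.001]
ft_force: [0.9, 0.5, 0.1]
width: 41.3
grasp_force: 0.0
```

>>> step_arm(targets=[[[0.42, -0.65, 0, 0, 0, 0.17, 0], [0.42, -0.65, 0, 0, 0, 0.17, 0], [0.42, -0.65, 0, 0, 0, 0.17, 0], [0.42, -0.65, 0, 0, 0, 0.17, 0], [0.42, -0.65, 0, 0, 0, 0.17, 0]]])

```text
t: 1.35
ee_pos: [427.0, 260.1, 404.5]
orientation: [-0.368, -3.12, 0.0]
ft_force: [0.8, -0.7, 1.4]
width: 0.7
grasp_force: 0.0
```

>>> step_arm(targets=[[[0.42, -0.65, 0, 0, 0, 0.17, 0], [0.42, -0.65, 0, 0, 0, 0.17, 0], [0.42, -0.65, 0, 0, 0, 0.17, 0], [0.42, -0.65, 0, 0, 0, 0.17, 0], [0.42, -0.65, 0, 0, 0, 0.17, 0]]])

```text
t: 1.98
ee_pos: [532.0, 97.6, 404.4]
orientation: [-0.275, -3.129, 0.0]
ft_force: [1.0, 0.5, -0.6]
width: 0.7
grasp_force: 0.0
```

>>> step_arm(targets=[[[0.08, -0.06, -0.4, 0, 0, 0, 0], [0, 0, -0.4, 0, 0, 0, 0], [0, 0, -0.4, 0, 0, 0, 0], [0, 0, -0.4, 0, 0, 0, 0], [0, 0, 0, 0, 0, 0, 0]]])

```text
t: 2.6
ee_pos: [534.8, 95.7, 323.2]
orientation: [-0.275, -3.126, 0.001]
ft_force: [0.6, -0.4, 0.7]
width: 0.6
grasp_force: 0.0
```

```bash
python3 - <<'E'
from h import *
from workcell import readout,get_image
s=get_image("scene");t=get_image("wrist")
np.savez("pics/s1.npz",**s)
a=cv2.resize(s["pixels"][100:250,200:350],(600,600),interpolation=2)[:,:,::-1][:, :]
b=cv2.resize(t["pixels"],(400,300))[:,:,::-1]
o=np.zeros((600,800,3),np.uint8);o[:,:400]=a[:,200:600];o[:300,400:]=b;cv2.imwrite("pics/c2.png",o)
E
```

```text
(no output)
```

View pics/c2.png

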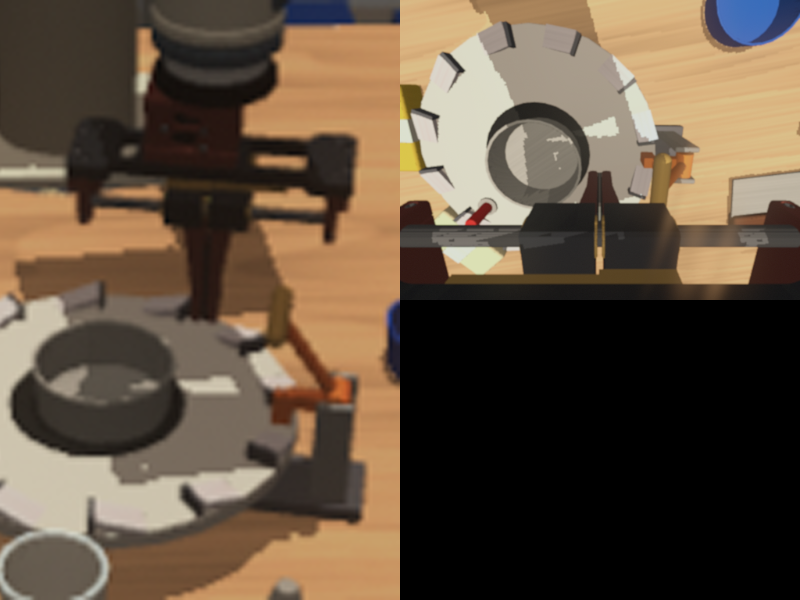

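The fingertip is at about (207,315) in the left crop, on the wheel side of the brass bar at (280,315). I'll push outward along the turntable's +y.

>>> step_arm(targets=[[[0.07, 0.4, -0.06, 0, 0, 0, 0], [0.035, 0.2, 0, 0, 0, 0, 0], [0.035, 0.2, 0, 0, 0, 0, 0], [0.035, 0.2, 0, 0, 0, 0, 0], [0.035, 0.2, 0, 0, 0, 0, 0]]])

```text
t: 3.32
ee_pos: [546.1, 156.6, 321.8]
orientation: [0.276, 3.129, 0.0]
ft_force: [-0.7, -0.4, 0.9]
width: 0.3
grasp_force: 0.4
```

>>> step_arm(targets=[[[0.035, 0.2, 0, 0, 0, 0, 0], [0.035, 0.2, 0, 0, 0, 0, 0], [0.035, 0.2, 0, 0, 0, 0, 0], [0, 0, 0, 0, 0, 0, 0], [0, 0, 0, 0, 0, 0, 0]]])

```text
t: 3.95
ee_pos: [551.2, 185.8, 321.6]
orientation: [-0.275, -3.129, 0.0]
ft_force: [-0.7, 0.4, -0.4]
width: 0.1
grasp_force: 0.0
```

```bash
python3 - <<'E'
from h import *
from workcell import readout,get_image
s=get_image("scene");t=get_image("top")
a=cv2.resize(s["pixels"][100:250,250:350],(400,600),interpolation=2)[:,:,::-1]
b=cv2.resize(t["pixels"][150:270,170:310],(400,343))[:,:,::-1]
o=np.zeros((600,800,3),np.uint8);o[:,:400]=a;o[:343,400:]=b;cv2.imwrite("pics/c3.png",o)
E
```

```text
(no output)
```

View pics/c3.png

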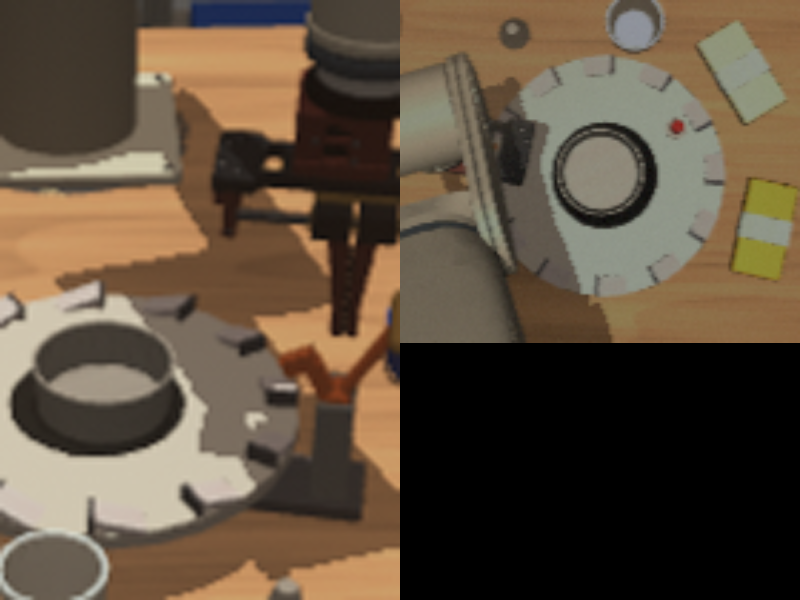

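The pawl is open: the stem leans outward, with the bar near (395,330) in the left crop. Next is the peg's counter-clockwise side.

>>> step_arm(targets=[[[0.125, -0.445, 0.1, 0, 0, 0.75, 0], [0.125, -0.445, 0, 0, 0, 0.75, 0], [0.125, -0.445, 0, 0, 0, 0.75, 0], [0.125, -0.445, 0, 0, 0, 0.75, 0], [0.125, -0.445, 0, 0, 0, 0.75, 0]]])

```text
t: 4.68
ee_pos: [582.6, 73.4, 326.7]
orientation: [0.137, -3.139, 0.0]
ft_force: [-0.4, -0.4, 0.0]
width: 0.2
grasp_force: 0.0
```

>>> step_arm(targets=[[[0.125, -0.445, 0, 0, 0, 0.75, 0], [0.125, -0.445, 0, 0, 0, 0.75, 0], [0.125, -0.445, 0, 0, 0, 0.75, 0], [0.125, -0.445, 0, 0, 0, 0.75, 0], [0.125, -0.445, 0, 0, 0, 0.75, 0]]])

```text
t: 5.3
ee_pos: [613.8, -37.8, 326.7]
orientation: [0.546, -3.094, -0.0]
ft_force: [-0.4, 0.3, -0.1]
width: 0.7
grasp_force: 0.0
```

>>> step_arm(targets=[[[0, 0, -0.4, 0, 0, 0, 0], [0, 0, -0.4, 0, 0, 0, 0], [0, 0, -0.3, 0, 0, 0, 0], [0, 0, -0.15, 0, 0, 0, 0], [0, 0, 0, 0, 0, 0, 0]]])

```text
t: 5.92
ee_pos: [613.6, -36.3, 263.3]
orientation: [0.544, -3.093, -0.001]
ft_force: [-0.1, -0.3, -0.8]
width: 0.4
grasp_force: 0.0
```

```bash
python3 - <<'E'
from h import *
from workcell import readout,get_image
s=get_image("scene");t=get_image("top")
a=cv2.resize(s["pixels"][150:250,200:350],(600,400),interpolation=2)[:,:,::-1]
cv2.imwrite("pics/c4.png",a)
for d,b in((t,(240,180,280,230)),(s,(225,190,300,235))):
    ys,xs=np.nonzero(mask(d,(0,150,60),(6,255,255),b));print(len(xs),xs.mean() if len(xs) else 0,ys.mean() if len(xs) else 0)
E
```

```text
7 267.0 193.0
55 243.36363636363637 206.25454545454545
```

View pics/c4.png

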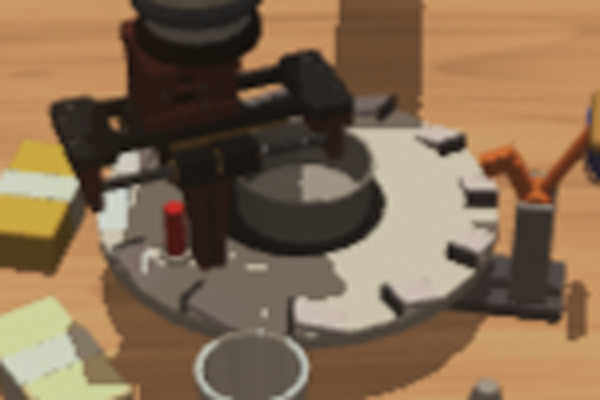

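The fingertip is at (212,265) just behind the peg at (175,230), the peg hasn't moved, and the pawl is open. The push is nearly straight, along (-0.937,-0.35).

>>> step_arm(targets=[[[-0.3, -0.33, 0, 0, 0, 0, 0], [-0.15, -0.056, 0, 0, 0, 0, 0], [-0.15, -0.056, 0, 0, 0, 0, 0], [-0.15, -0.056, 0, 0, 0, 0, 0], [-0.15, -0.056, 0, 0, 0, 0, 0]]])

```text
t: 6.65
ee_pos: [568.6, -64.8, 264.7]
orientation: [-0.543, 3.093, -0.001]
ft_force: [3.6, -0.7, 1.7]
width: 0.3
grasp_force: 1.3
```

>>> step_arm(targets=[[[-0.11, -0.04, 0, 0, 0, 0, 0], [-0.05, -0.02, 0, 0, 0, 0, 0], [0, 0, 0, 0, 0, 0, 0], [0, 0, 0, 0, 0, 0, 0], [0, 0, 0, 0, 0, 0, 0]]])

```text
t: 7.28
ee_pos: [560.5, -67.3, 263.8]
orientation: [0.544, -3.093, -0.0]
ft_force: [0.8, 0.2, -0.4]
width: 0.2
grasp_force: 0.0
```

```bash
cat > peg.py <<'E'
from h import *
from workcell import readout,get_image
s=get_image("scene");t=get_image("top")
C=np.array([523.4,22.5])
q=[]
for d,b in((t,(225,180,285,250)),(s,(220,190,300,235))):
    ys,xs=np.nonzero(mask(d,(0,150,60),(6,255,255),b));print(len(xs));q.append((xs.mean(),ys.mean()) if len(xs)>2 else None)
print(q,readout.get_obs()['ee_pos'])
if q[1]:
    p=onz(s,*q[1],82);print('scene ray',p,np.degrees(np.arctan2(*(p[:2]-C)[::-1])),np.hypot(*(p[:2]-C)))
if q[0]:
    p=onz(t,*q[0],95);print('top ray',p,np.degrees(np.arctan2(*(p[:2]-C)[::-1])),np.hypot(*(p[:2]-C)))
E
python3 peg.py
```

```text
0
5
[None, (np.float64(237.4), np.float64(203.2))] [560.67177291 -67.35014758 263.95843677]
scene ray [566.45867162 -76.69592929  82.        ] -66.53544398006521 108.13825220686304
```

>>> step_arm(targets=[[[-0.11, -0.04, 0, 0, 0, 0, 0], [-0.08, -0.03, 0, 0, 0, 0, 0], [-0.03, -0.01, 0, 0, 0, 0, 0], [0, 0, 0, 0, 0, 0, 0], [0, 0, 0, 0, 0, 0, 0]]])

```text
t: 8.0
ee_pos: [549.7, -71.6, 264.2]
orientation: [0.544, -3.094, 0.0]
ft_force: [-0.1, 1.6, 0.6]
width: 0.6
grasp_force: 0.4
```

>>> step_arm(targets=[[[0.3, 0.11, 0, 0, 0, 0, 0], [0.5, 0.2, 0.3, 0, 0, 0, 0], [0.5, 0.5, 0.8, 0, 0, 0, 0], [0, 0.9, 0.8, 0, 0, 0, 0], [0, 0.9, 0.2, 0, 0, 0, 0]]])

```text
t: 8.62
ee_pos: [616.5, 60.5, 372.3]
orientation: [-0.542, 3.089, -0.001]
ft_force: [1.1, 0.4, -0.2]
width: 0.8
grasp_force: 0.0
```

```bash
python3 peg.py; python3 - <<'E'
from h import *
from workcell import get_image
s=get_image("scene");t=get_image("top")
a=cv2.resize(s["pixels"][150:250,200:350],(450,300),interpolation=2)[:,:,::-1]
b=cv2.resize(t["pixels"][160:270,190:300],(350,350),interpolation=2)[:,:,::-1]
o=np.zeros((350,800,3),np.uint8);o[:300,:450]=a;o[:,450:]=b;cv2.imwrite("pics/c5.png",o)
E
```

```text
12
42
[(np.float64(271.25), np.float64(208.66666666666666)), (np.float64(237.78571428571428), np.float64(195.8095238095238))] [615.83982093  62.81596081 371.18777456]
scene ray [532.48767108 -77.57096684  82.        ] -84.81107342704689 100.48275558379514
top ray [533.25503526 -75.86095942  95.        ] -84.27848404703315 98.85342714223734
```

View pics/c5.png

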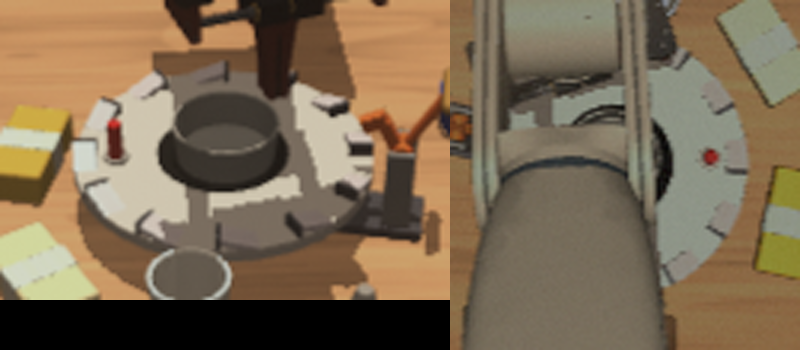

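The peg now stands at about -84.5° world, one notch (29.5–30°) back. The pawl is still open, with its bar near (445,95). I'll go round to the bar's outer side.

>>> step_arm(targets=[[[-0.1, 0.4, 0, 0, 0, -0.75, 0], [-0.1, 0.4, 0, 0, 0, -0.75, 0], [-0.1, 0.4, 0, 0, 0, -0.75, 0], [-0.1, 0.4, 0, 0, 0, -0.75, 0], [-0.1, 0.4, 0, 0, 0, -0.75, 0]]])

```text
t: 9.45
ee_pos: [590.0, 158.2, 368.2]
orientation: [0.13, -3.137, 0.001]
ft_force: [0.3, 0.1, 0.3]
width: 0.5
grasp_force: 0.0
```

>>> step_arm(targets=[[[-0.1, 0.4, 0, 0, 0, -0.75, 0], [-0.1, 0.4, 0, 0, 0, -0.75, 0], [-0.1, 0.4, 0, 0, 0, -0.75, 0], [-0.1, 0.4, 0, 0, 0, -0.75, 0], [-0.1, 0.4, 0, 0, 0, -0.75, 0]]])

```text
t: 10.07
ee_pos: [565.2, 258.3, 368.2]
orientation: [-0.281, -3.128, 0.002]
ft_force: [0.0, 0.3, 0.3]
width: 0.6
grasp_force: 0.0
```

>>> step_arm(targets=[[[0, 0.05, -0.2, 0, 0, 0, 0], [0, 0, -0.3, 0, 0, 0, 0], [0, 0, -0.3, 0, 0, 0, 0], [0, 0, -0.2, 0, 0, 0, 0], [0, 0, 0, 0, 0, 0, 0]]])

```text
t: 10.7
ee_pos: [564.6, 261.1, 317.9]
orientation: [-0.276, -3.128, 0.002]
ft_force: [-1.3, -0.4, 0.4]
width: 0.2
grasp_force: 0.0
```

```bash
python3 - <<'E'
from h import *
from workcell import get_image
s=get_image("scene")
cv2.imwrite("pics/c6.png",cv2.resize(s["pixels"][120:240,270:390],(500,500),interpolation=2)[:,:,::-1])
E
```

```text
(no output)
```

View pics/c6.png

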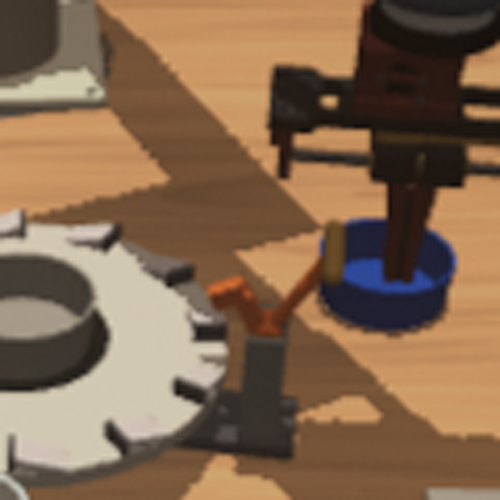

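The finger is outside the bar, tip at (400,280) against the bar at (335,250). I'll push inward.

>>> step_arm(targets=[[[-0.07, -0.4, 0, 0, 0, 0, 0], [-0.03, -0.18, 0, 0, 0, 0, 0], [-0.03, -0.16, 0, 0, 0, 0, 0], [-0.03, -0.16, 0, 0, 0, 0, 0], [-0.03, -0.16, 0, 0, 0, 0, 0]]])

```text
t: 11.38
ee_pos: [555.1, 208.0, 319.3]
orientation: [0.276, 3.129, -0.0]
ft_force: [-0.2, -0.3, -0.4]
width: 0.4
grasp_force: 0.1
```

>>> step_arm(targets=[[[-0.02, -0.12, 0, 0, 0, 0, 0], [-0.02, -0.12, 0, 0, 0, 0, 0], [0, 0, 0, 0, 0, 0, 0], [0, 0, 0, 0, 0, 0, 0], [0, 0, 0, 0, 0, 0, 0]]])

```text
t: 12.0
ee_pos: [553.3, 196.8, 319.1]
orientation: [0.275, 3.129, 0.0]
ft_force: [0.4, -0.6, 0.1]
width: 0.5
grasp_force: 0.0
```

>>> step_arm(targets=[[[0.1, 0.5, 0, 0, 0, 0, 0], [0.15, 0.8, 0.4, 0, 0, 0, 0], [0.15, 0.8, 0.8, 0, 0, 0, 0], [0, 0.8, 0.8, 0, 0, 0, 0], [0, 0, 0, 0, 0, 0, 0]]])

```text
t: 12.62
ee_pos: [573.6, 345.9, 423.0]
orientation: [0.27, 3.124, 0.008]
ft_force: [-0.6, -0.2, 0.0]
width: 0.4
grasp_force: 0.0
```

```bash
python3 peg.py; python3 - <<'E'
from h import *
from workcell import get_image
s=get_image("scene");t=get_image("top")
a=cv2.resize(s["pixels"][150:250,210:360],(450,300),interpolation=2)[:,:,::-1]
b=cv2.resize(t["pixels"][160:270,190:300],(350,350),interpolation=2)[:,:,::-1]
o=np.zeros((350,800,3),np.uint8);o[:300,:450]=a;o[:,450:]=b;cv2.imwrite("pics/c7.png",o)
E
```

```text
13
42
[(np.float64(271.38461538461536), np.float64(208.6153846153846)), (np.float64(237.78571428571428), np.float64(195.8095238095238))] [572.72154548 342.6645359  418.80464198]
scene ray [532.48767108 -77.57096684  82.        ] -84.81107342704689 100.48275558379514
top ray [533.43552054 -76.29725033  95.        ] -84.19996452025221 99.30563098650286
```

View pics/c7.png

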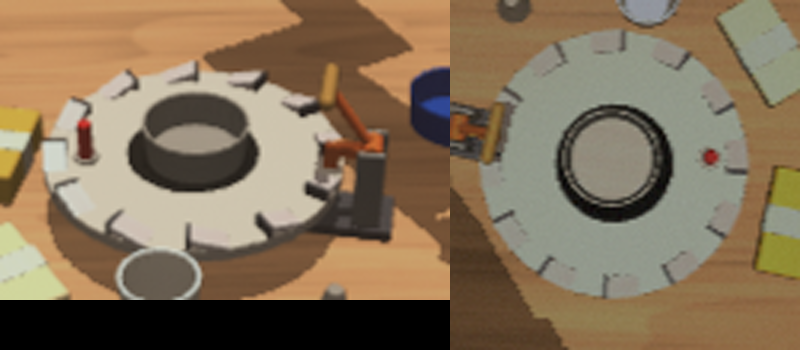

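The pawl has dropped, with the bar at (330,85) in the left crop. I'll compare its pixels with the first pictures to check that it is fully seated.

```bash
python3 - <<'E'
from h import *
from workcell import get_image
for n,b in(("scene",(305,165,345,215)),("top",(185,185,212,216))):
    d0=dict(np.load(f"pics/{n}0.npz"));d1=get_image(n)
    for d in(d0,d1):
        for lo,hi in(((18,120,60),(28,255,255)),((5,180,80),(12,255,255))):
            ys,xs=np.nonzero(mask(d,lo,hi,b));print(n,len(xs),xs.mean().round(2),ys.mean().round(2),ys.max())
    print(np.abs(d0["pixels"][b[1]:b[3],b[0]:b[2]].astype(int)-d1["pixels"][b[1]:b[3],b[0]:b[2]]).mean())
E
```

```text
<stdin>:7: RuntimeWarning: Mean of empty slice.
  ret = ret.dtype.type(ret / rcount)
Traceback (most recent call last):
ValueError: zero-size array to reduction operation maximum which has no identity
```

```bash
python3 - <<'E'
from h import *
from workcell import get_image
for n,b in(("scene",(305,165,345,215)),("top",(185,185,212,216))):
    d0=dict(np.load(f"pics/{n}0.npz"));d1=get_image(n)
    for d in(d0,d1):
        for lo,hi in(((14,120,40),(30,255,255)),((3,150,60),(13,255,255))):
            m=mask(d,lo,hi,b);k,_,st,c=cv2.connectedComponentsWithStats(m)
            i=1+np.argsort(-st[1:,4])[:2];print(n,[(st[j,4],c[j].round(2).tolist()) for j in i])
E
```

```text
scene [(np.int32(1059), [328.6, 180.38]), (np.int32(42), [326.0, 208.07])]
scene [(np.int32(183), [326.75, 195.44])]
scene [(np.int32(427), [330.29, 178.57]), (np.int32(32), [325.88, 209.0])]
scene [(np.int32(193), [326.74, 195.04])]
top [(np.int32(256), [194.6, 202.6]), (np.int32(6), [193.5, 187.0])]
top [(np.int32(49), [194.39, 200.14])]
top [(np.int32(252), [194.7, 202.94]), (np.int32(6), [192.5, 197.0])]
top [(np.int32(48), [194.31, 200.1])]
```

```bash
python3 - <<'E'
from h import *
from workcell import get_image,readout
d0=dict(np.load("pics/scene0.npz"))["pixels"];d1=get_image("scene")["pixels"]
for nm,(x0,y0,x1,y1) in dict(bar=(315,170,327,190),nose=(316,195,330,207)).items():
    T,I=[cv2.resize(a,None,fx=4,fy=4,interpolation=2) for a in(d0[y0:y1,x0:x1],d1[y0-5:y1+5,x0-5:x1+5])]
    r=cv2.matchTemplate(I,T,cv2.TM_CCOEFF_NORMED);_,v,_,l=cv2.minMaxLoc(r);print(nm,v,np.array(l)/4-5)
print(readout.get_obs()['t'])
E
```

```text
bar 0.5735652446746826 [-5.    1.25]
nose 0.9047666192054749 [-0.25  0.25]
13.025
```

```bash
python3 - <<'E'
from h import *
from workcell import get_image
M=[mask(d,(3,150,60),(12,255,255),(312,172,336,208))>0 for d in(dict(np.load("pics/scene0.npz")),get_image("scene"))]
for y in range(178,208):
    print(y,*[''.join('#' if v else '.' for v in m[y,314:334]) for m in M])
E
```

```text
178 .................... ....................
179 .................... ....................
180 .................... ........##..........
181 ........##.......... ........###.........
182 ........###......... ........###.........
183 ........###......... ........####........
184 ........####........ ........#####.......
185 ........#####....... ........#####.......
186 .........####....... .........#####......
187 ..........####...... ..........#####.....
188 ..........#####..... ..........######....
189 ...........#####.... ...........#####....
190 ............####.... ............#####...
191 ............#####... ............######..
192 .............#####.. .............#####..
193 ..............####.. ..............####..
194 ...............####. ..............#####.
195 ...............##### ...............#####
196 ................#### ................####
197 ........############ ........############
198 ....################ ....################
199 ....################ ....################
200 ....###########...## ....###########...##
201 ....###########..... ....###########.....
202 ....#####...###..... ....#####..###......
203 ....####............ ....####............
204 ....####............ ....####............
205 ....####............ ....####............
206 .................... ....................
207 .................... ....................
```

The pawl's outline matches the starting pose, so it is fully seated. Handing in.

```bash
python3 -c "
from workcell import ctrl
print(ctrl.close_job())"
```

```text
the job is handed in; nothing more can be done
None
```

The job is handed in, with no verdict returned: by the camera images the wheel sits one notch back (peg turned about 29.5–30°), the pawl is fully down in its notch, the tin is still in the middle of the wheel, and the arm is clear of everything.

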